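# Swing the splint board past the post into its bay

## Task

Park the blue splint board in the white three-sided bay: push the board round on the desk, one end and then the other, so that it comes lengthways past the short yellow-capped post, and push it straight in until its end is up against the bay's back wall. Push gently with the fingertips and keep the board flat on the desk all the way - do not grip, lift or tip it. Leave the other things on the desk where they are.

Things in the scene. Friction and masses are not known exactly. Their poses are not given: they have to be found in the camera images.
- splint_board: the splint board: rigid white slab with blue padded top and two grey bands, 230 mm long, 58 wide, 28 high, square corners, 0.35 kg give or take a third, loose; a push of a few newtons slides it. Origin at the centre of its underside; x along its length, z up. Both ends are alike, either may go in first. It starts outside the bay, roughly crosswise, the post between it and the mouth
- board_end_a (a point): middle of the board's end face at its +x end, 115 mm from the board's origin, 14 mm above the underside
- board_end_b (a point): middle of the board's end face at its -x end, 115 mm from the origin the other way, 14 mm above the underside
- bay: the bay: fixed U of white walls with blue top strips, open above, no floor of its own (a grey patch marks it). Origin on the desk in the middle of the mouth; x points inward, y across, z up. Inside 84 mm wide (y -42 to +42) and 110 mm deep (x 0 to 110); walls 10 mm thick, 34 mm high. At the mouth both walls end in lips flaring outward at 40 degrees to x = -27 mm
- bay_back (a point): middle of the inner face of the bay's back wall, 110 mm from the mouth, 14 mm above the desk. A parked board touches it and stands about 120 mm out of the mouth
- post: a short fixed steel post, 24 mm across (foot flange 32 mm across, 4 mm high), 54 mm tall, with a yellow cap 26 mm across; origin at the centre of its foot. It stands 65 to 80 mm in front of the bay mouth beside the lane on the bay's +y side, its axis 53 to 64 mm from the bay's centre line.
- cup: sample cup with orange screw cap, 62 mm across, 69 mm tall; loose bystander, origin at the centre of its underside
- reagent: amber dropper bottle with white cap, 36 mm across, 81 mm tall; loose bystander, origin at the centre of its underside
- stapler: black stapler, 135x32x45 mm; loose bystander, origin at the centre of its underside
- stamp: wooden rubber stamp, 22x48x69 mm; loose bystander, origin at the centre of its underside
There are look-alikes about, which are no part of the job. Leave any orange look-alike of the bay alone.

How it is judged:
At the end, for the whole second after the job is handed in: the board lies flat and still between the bay's walls, lengthways (within 8 degrees of the bay's axis), with its leading end within 12 mm of the back wall (board origin no more than 17 mm short of the mouth line, bay frame) (x of splint_board in the frame of bay between -0.017 and 0.002 m and y of splint_board in the frame of bay between -0.02 and 0.02 m and angle between the x axis of splint_board and the x axis of bay, either way round below 0.14 rad and height (world z) of splint_board below 0.006 m and angle between splint_board's own z axis and vertical below 0.08 rad and linear speed of splint_board below 0.02 m/s); the robot touches nothing.
It fails at once if the board was lifted off the desk (height (world z) of splint_board above 0.012 m).
It fails at once if the board was tipped (angle between splint_board's own z axis and vertical above 0.15 rad).
It fails at once if the board was gripped or pushed hard (over 30 N from the fingers) (contact force between the fingers and splint_board above 30 N).
It fails at once if a bystander was moved (distance of any of cup, reagent, stapler, stamp from where it was at the start of the episode above 0.02 m).
It also fails if it takes over 67 s, if anything falls off the work surface, if the arm or the gripper's body presses on something with over 40 N, if the wrist force passes 120 N, or if a joint passes its speed limit or range.

## Robot

A 6-joint arm with a two-finger parallel gripper is mounted at the origin on a cart in front of the work surface, level with it; the furniture and walls round the work are solid. World frame = base frame: x ahead of the robot, y to its left, z up, the work surface at z = 0. Lengths are in m, angles in rad, forces in N, time in s.
With the tool pointing down it reaches from about 0.25 to 0.775 m from the base axis. Payload 4 kg.
Tool frame: the origin (TCP) lies midway between the tips of the shut fingers; the grasp point (between the pads) lies 19 mm behind it; z points along the fingers, y is the line along which they close (so a half turn about z gives the same grasp; the last joint's range is limited). The gripper opens to 85 mm and grips with 20 to 120 N. Pads are 22 mm wide; open, the fingers measure 114 mm over their backs; the gripper's body (76 mm by 85 mm) begins 54 mm behind the grasp point. The pads swing forward as they close: fully open they stand 13 mm farther back than shut.
Start: joints at [-1.293, 0.087, 1.371, -0, 1.684, -0.103], TCP at [0.204, -0.511, 0.231] pointing down, gripper open.
Joint ranges: [-3.1, 3.1], [-0.76, 2.03], [0.27, 2.55], [-1.08, 4.22], [0.17, 2.65], [-2.57, 2.57]. Speed limits (rad/s): [2.79, 2.79, 3.14, 3.14, 3.14, 3.14].

## Interface

Orientations are given as a 3x3 rotation matrix whose columns are the frame's x, y, z axes.
In Python, from station import observe, vision, manip gives the robot as it stands. The module is installed in compiled form; this text tells all that it offers.
- The arm moves only by the shell command python3 -m creep 'ROWS' [FORCE]. ROWS is JSON, a list of rows, each a list of 7 numbers: the shift along the world's x, y, z in m, then the turn, a rotation vector about the world's x, y, z in degrees, then the gripper's target within -1 to 1 (shut at 1, half-way at 0, fully open at -1). In form: [[x, y, z, ax, ay, az, hand], ...]. A call has 1 to 5 rows; each row is the pose to reach, as a shift and turn from the pose commanded when the call began; what a row does not reach only later rows make up. A row lasts 1/12 s, in which the tool goes at most 41.7 mm and 7.16 degrees, less where a joint would pass 70% of its speed; a pose out of reach is approached as far as the arm can. A call with a gripper value outside its range is refused whole. The fingers move at their own pace and stop on an object; FORCE is the grip in N (left out, the last holds). Time passes only in rows, so rows that repeat a pose let the fingers close. It gives the time, the measured TCP pose, the force, the opening and the grip force at its end, in the units of the state.
- observe(): the state, without advancing time (a new reading comes with each control period).
- vision.read_camera(name): name is "scene" or "top"; returns a dict with "image" (384x512x3 uint8, red, green, blue), "range_z" (384x512 float32, m along the optical axis (not along the pixel's ray), 0 where there is no reading), "fx", "fy", "cx", "cy" (pixels), "pose" (4x4, takes a point from camera to world coordinates). Camera axes: x right, y up, looking along -z (the intrinsics and any distortion apply to the point x, -y, -z); pixel columns grow to the right and rows downward; lengths in m; the calibration is good to about 2 mm. A picture is of the moment at which its call begins.
- manip.sign_off(): hands the job in; it is judged then, once.
Trained networks look in a picture, given as the dict that the camera call returned (one of the last four; its "shot" number tells which), for a name from the list of things; names that differ only in an ending like _2 or _b are one class to them, and where a whole thing is asked for, a point or a joint stands for the part that bears it (a point fixed in the world has none). Each returns a list of dicts, best first, with "confidence" (0 to 1); they miss things now and then, are a little off and sometimes report something else, mostly with a low value. They report only what shows in the picture. A call takes as long as a camera call. They do not tell look-alikes from the thing itself.
- vision.look_for(picture, query): "xy" ([column, row] in pixels, amid what is visible of it).
The state is a dict: "t": time; "joints": joint angles; "joint_vel": joint speeds; "joint_torque": joint torques, N m; "ee_pos": TCP position; "tcp_rot": TCP orientation; "force": force on the tool from outside, world axes, zero at the start; "moment": the same for the moment, N m; "finger_gap": finger opening in m; "grasp_force": force on a finger pad.
Only numpy, scipy, OpenCV 4.12 (cv2) and the standard library are available. Lean on these libraries where they do the work, as an engineer would, in place of code of your own. Each camera call takes 0.05 s, during which the arm holds its last target. There are 200 camera calls.

## Working session

There is one attempt and no reset: what is moved stays moved. The work goes in short steps, Python scripts to look and compute and a shell command to move; the robot and the scene stay as the last step left them, time stands still between calls to the robot, and variables do not carry over. Pictures are saved under pics/ and viewed, at most 10 in all, crops included, and the job is handed in when it is done.

```bash
mkdir -p pics
cat > h.py <<'E'
import numpy as np, cv2
from station import observe, vision, manip
def world(p,uv,z=None):
    u,v=uv; 
    d=np.array([(u-p["cx"])/p["fx"],-(v-p["cy"])/p["fy"],-1.])
    T=np.array(p["pose"]); r=T[:3,:3]@d
    if z is None:
        s=p["range_z"][int(round(v)),int(round(u))]
    else: s=(z-T[2,3])/r[2]
    return T[:3,3]+s*r
def cloud(p):
    h,w=p["range_z"].shape
    u,v=np.meshgrid(np.arange(w),np.arange(h))
    d=np.stack([(u-p["cx"])/p["fx"],-(v-p["cy"])/p["fy"],-np.ones(u.shape)],-1)*p["range_z"][...,None]
    T=np.array(p["pose"]); return d@T[:3,:3].T+T[:3,3]
def save(p,name,box=None,s=1):
    im=p["image"][...,::-1]
    if box: im=im[box[1]:box[3],box[0]:box[2]]
    cv2.imwrite("pics/"+name,cv2.resize(im,None,fx=s,fy=s,interpolation=cv2.INTER_CUBIC))
E
python3 - <<'E'
from h import *
p=vision.read_camera("top"); save(p,"top0.png",None,1.5)
print(p["pose"],p["fx"],p.keys())
for q in ["splint_board","bay","post","cup","reagent","stapler","stamp"]:
    for r in vision.look_for(p,q)[:3]: print(q,np.round(r["xy"]),round(r["confidence"],2),np.round(world(p,r["xy"]),3))
print(observe())
E
```

```text
[[-3.91456778e-03  9.84961247e-01 -1.72731055e-01  2.75730402e-01]
 [-9.99992334e-01 -3.84042621e-03  7.63422519e-04  9.79539206e-02]
 [ 8.85807237e-05  1.72732720e-01  9.84968730e-01  1.32262511e+00]
 [ 0.00000000e+00  0.00000000e+00  0.00000000e+00  1.00000000e+00]] 384.9256263554731 dict_keys(['image', 'range_z', 'fx', 'fy', 'cx', 'cy', 'pose', 'shot'])
splint_board [312. 185.] 0.89 [ 0.531 -0.112  0.026]
bay [ 99. 183.] 0.81 [0.545 0.632 0.   ]
bay [216. 181.] 0.79 [ 0.552  0.223 -0.002]
post [254. 200.] 0.5 [0.476 0.089 0.049]
cup [220. 229.] 0.65 [0.377 0.199 0.064]
reagent [256. 148.] 0.51 [0.661 0.081 0.039]
stapler [151. 233.] 0.96 [0.366 0.429 0.049]
stamp [316. 184.] 0.6 [ 0.534 -0.122  0.034]
{'t': 0.4, 'joints': array([-1.29308482e+00,  8.73533863e-02,  1.37091964e+00,  3.48805592e-05,
        1.68361933e+00, -1.03127374e-01]), 'joint_vel': array([ 9.03935453e-04,  9.82511291e-05, -2.53265612e-03,  9.99456310e-04,
       -1.23184585e-03,  1.24130886e-03]), 'joint_torque': array([-1.95318229e-03, -3.51158452e+01, -3.12937546e+01, -2.12556579e-04,
        2.66004805e-03,  2.37521448e-05]), 'ee_pos': array([ 0.20441103, -0.5105417 ,  0.23114541]), 'tcp_rot': array([[ 9.28351696e-01,  3.71703008e-01, -4.88341931e-05],
       [ 3.71703006e-01, -9.28351650e-01,  2.97721217e-04],
       [ 6.53285682e-05, -2.94541813e-04, -9.99999954e-01]]), 'force': array([ 0.99560771,  0.12780245, -0.24276182]), 'moment': array([0.04366476, 0.01938949, 0.03511749]), 'grasp_force': 0.0, 'finger_gap': 0.08534270545681932}
```

View pics/top0.png

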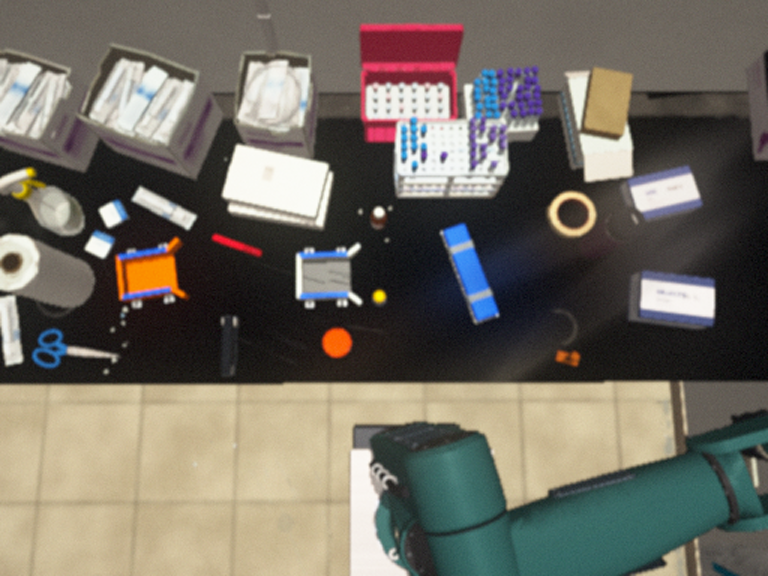

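The white bay is at view pixel (325,276), with its mouth facing right. The orange look-alike is at (148,276). The blue board is at (469,273), the post at (379,297), the reagent at (379,216) and the cup at (337,342). For the bay the candidates are white (325,276) and orange (148,276), and I choose white. For the board the blue-topped slab at (469,273) is the only candidate. Next I measure accurately, using a crop.

```bash
cat >> h.py <<'E'
def board(p,lo=0.018,hi=0.04):
    C=cloud(p); im=p["image"].astype(int); hsv=cv2.cvtColor(p["image"],cv2.COLOR_RGB2HSV)
    m=(C[...,2]>lo)&(C[...,2]<hi)&(C[...,0]>.25)&(C[...,0]<.8)&(C[...,1]>-.35)&(C[...,1]<.27)
    blue=((hsv[...,0]>95)&(hsv[...,0]<125)&(hsv[...,1]>120)&(hsv[...,2]>60)&m).astype(np.uint8)
    blue=cv2.morphologyEx(blue,cv2.MORPH_OPEN,np.ones((5,5)))
    blue=cv2.dilate(blue,np.ones((9,9)))&m.astype(np.uint8)
    n,l,s,c=cv2.connectedComponentsWithStats(blue)
    k=1+np.argmax(s[1:,4]); P=C[l==k]
    (cx,cy),(w,h),a=cv2.minAreaRect(P[:,:2].astype(np.float32))
    if w<h: w,h,a=h,w,a+90
    a=(a+90)%180-90
    t=np.radians(a); e=np.array([np.cos(t),np.sin(t)])*.115
    c=np.array([cx,cy])
    if a<0: e=-e
    return c,a%180,(w,h),c+e,c-e,np.median(P[:,2])   # +e end has larger y
E
python3 - <<'E'
from h import *
p=vision.read_camera("top"); save(p,"crop0.png",(180,130,380,260),4)
print(board(p))
C=cloud(p)
# bay walls points by height
z=C[...,2]
r=(C[...,0]>.45)&(C[...,0]<.66)&(C[...,1]>.1)&(C[...,1]<.31)&(z>.027)&(z<.042)
P=C[r]; print("bay", len(P),P.min(0),P.max(0))
im=np.zeros((210,210),np.uint8)
for x,y,_ in P: im[int((x-.45)*1000),int((y-.1)*1000)]=255
cv2.imwrite("pics/bayocc.png",cv2.resize(im[::-1,::-1],None,fx=3,fy=3,interpolation=0))
r=(abs(C[...,0]-.476)<.04)&(abs(C[...,1]-.089)<.04)&(z>.045)&(z<.065); print("post",np.median(C[r],0),C[r].min(0),C[r].max(0))
for q,u in [("cup",(225,228)),("stamp",(378,238)),("reagent",(252,144))]:
    r=np.zeros(z.shape,bool); r[u[1]-16:u[1]+16,u[0]-16:u[0]+16]=1; r&=(z>.03); print(q,C[r].min(0),C[r].max(0))
E
```

```text
(array([ 0.54545385, -0.11495984]), 19.07724380493164, (0.22609077394008636, 0.05830751731991768), array([ 0.65413791, -0.07737294]), array([ 0.43676978, -0.15254673]), np.float64(0.026719206592536793))
bay 391 [0.47199323 0.10161537 0.02704674] [0.65997541 0.28128224 0.04174392]
post [0.48219585 0.09539266 0.05270515] [0.47154284 0.08206411 0.04532442] [0.49588867 0.10549577 0.05882397]
cup [0.2757304  0.09795392 0.05221377] [0.41067467 0.21677474 1.32262511]
stamp [ 0.2757304  -0.34061399  0.04920757] [0.35675115 0.09795392 1.32262511]
reagent [0.2757304  0.04532633 0.03253246] [0.73343805 0.11197965 1.32262511]
```

View pics/crop0.png

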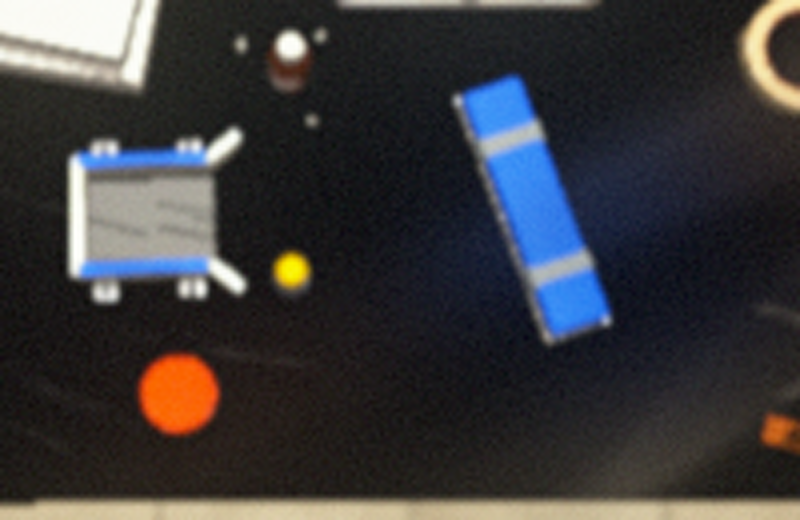

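View pics/bayocc.png

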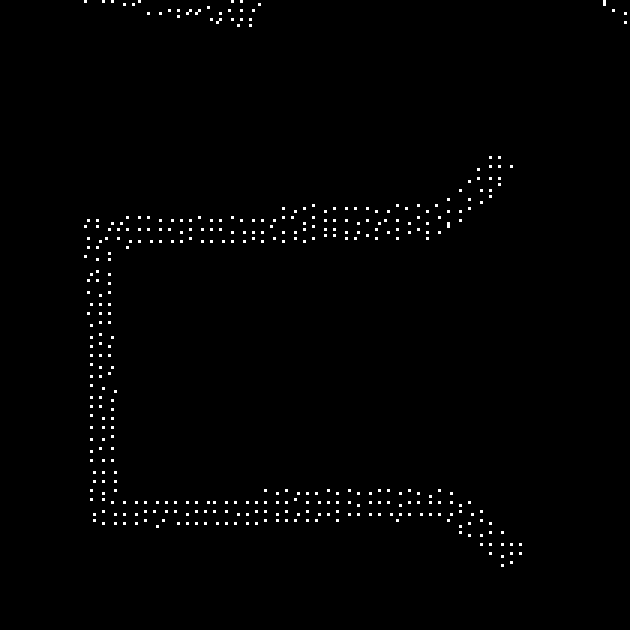

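The crop confirms the choice. It shows the white bay (mouth right, post beside its lower lip) at crop pixel (150,215), the blue board running from (490,90) to (580,330), and the post at (290,270).

Estimates in metres: bay mouth about (0.5385, 0.160), inward axis about 92°, back wall at y≈0.270. The post is at (0.483, 0.094), 58 mm off the centre line. The board centre is at (0.545, −0.115) with its axis at 19°, so it needs about +73° of turn. All of this agrees with the given sizes.

First I push the far end toward +y.

```bash
python3 -m creep '[[0.03,0.024,0,0,0,4.66,1],[0.06,0.048,0,0,0,9.32,1],[0.09,0.073,0,0,0,13.98,1],[0.12,0.097,0,0,0,18.64,1],[0.15,0.122,0,0,0,23.3,1]]'
python3 -m creep '[[0.03,0.024,0,0,0,4.66,1],[0.06,0.048,0,0,0,9.32,1],[0.09,0.073,0,0,0,13.98,1],[0.12,0.097,0,0,0,18.64,1],[0.15,0.122,0,0,0,23.3,1]]'
python3 -m creep '[[0.03,0.024,0,0,0,4.66,1],[0.06,0.048,-0.03,0,0,9.32,1],[0.09,0.073,-0.06,0,0,13.98,1],[0.12,0.097,-0.09,0,0,18.64,1],[0.15,0.122,-0.11,0,0,23.3,1]]'
```

```text
t: 0.87
ee_pos: [0.3555, -0.3875, 0.2315]
tcp_rot: [[0.703, 0.711, 0.0], [0.711, -0.703, -0.001], [-0.0, 0.001, -1.0]]
force: [0.6, -0.3, 0.6]
finger_gap: 0.0257
grasp_force: 0.0
t: 1.28
ee_pos: [0.5057, -0.2652, 0.2315]
tcp_rot: [[0.364, 0.931, 0.0], [0.931, -0.364, -0.001], [-0.0, 0.001, -1.0]]
force: [0.5, -1.0, -0.0]
finger_gap: -0.0002
grasp_force: 0.0
t: 1.7
ee_pos: [0.6392, -0.1564, 0.1315]
tcp_rot: [[-0.034, 0.999, -0.001], [0.999, 0.034, 0.0], [0.0, -0.001, -1.0]]
force: [1.4, -1.3, -0.0]
finger_gap: -0.0002
grasp_force: 0.0
```

```bash
python3 -m creep '[[0,-0.003,-0.03,0,0,0,1],[0,-0.003,-0.06,0,0,0,1],[0,-0.003,-0.09,0,0,0,1],[0,-0.003,-0.108,0,0,0,1],[0,-0.003,-0.108,0,0,0,1]]'
python3 -m creep '[[-0.001,0.005,0,0,0,0,1],[-0.002,0.01,0,0,0,0,1],[-0.003,0.015,0,0,0,0,1],[-0.004,0.02,0,0,0,0,1],[-0.005,0.025,0,0,0,0,1]]'
python3 -m creep '[[-0.001,0.006,0,0,0,0,1],[-0.003,0.012,0,0,0,0,1],[-0.004,0.018,0,0,0,0,1],[-0.006,0.024,0,0,0,0,1],[-0.008,0.03,0,0,0,0,1]]'
python3 - <<'E'
from h import *
p=vision.read_camera("top"); print(board(p)); print(observe()["ee_pos"])
E
```

```text
t: 2.12
ee_pos: [0.6348, -0.1591, 0.0188]
tcp_rot: [[-0.03, 0.999, -0.011], [1.0, 0.03, 0.004], [0.004, -0.011, -1.0]]
force: [-1.5, 0.6, -0.8]
finger_gap: -0.0
grasp_force: 0.0
t: 2.53
ee_pos: [0.6346, -0.1352, 0.0275]
tcp_rot: [[-0.03, 1.0, 0.003], [1.0, 0.03, -0.001], [-0.001, 0.003, -1.0]]
force: [-0.8, -0.4, -0.3]
finger_gap: -0.0
grasp_force: 0.0
t: 2.95
ee_pos: [0.6263, -0.1055, 0.0263]
tcp_rot: [[-0.03, 1.0, 0.002], [1.0, 0.03, -0.001], [-0.001, 0.002, -1.0]]
force: [1.8, -1.7, 3.0]
finger_gap: 0.0002
grasp_force: 1.9
(array([ 0.61591071, -0.05701946]), 27.635393142700195, (0.045510679483413696, 0.04166440665721893), array([ 0.71779119, -0.00367747]), array([ 0.51403023, -0.11036145]), np.float64(0.026521891187124336))
[ 0.62584519 -0.10413765  0.0261914 ]
```

```bash
python3 -m creep '[[0,-0.005,0,0,0,0,1],[0,-0.01,0,0,0,0,1],[0,-0.02,0,0,0,0,1],[0,-0.02,-0.008,0,0,0,1],[0,-0.02,-0.014,0,0,0,1]]'
python3 -m creep '[[0,0,0,0,0,0,1]]'
python3 - <<'E'
from h import *
p=vision.read_camera("top"); print(board(p)); save(p,"a1.png",(180,100,400,260),3)
p=vision.read_camera("scene"); save(p,"s1.png",None,1.5)
E
```

```text
t: 3.42
ee_pos: [0.6254, -0.1266, 0.0104]
tcp_rot: [[-0.028, 1.0, -0.001], [1.0, 0.028, 0.0], [0.0, -0.001, -1.0]]
force: [0.6, 0.9, 0.2]
finger_gap: 0.0001
grasp_force: 0.0
t: 3.5
ee_pos: [0.6239, -0.1255, 0.0085]
tcp_rot: [[-0.029, 1.0, -0.005], [1.0, 0.029, 0.002], [0.002, -0.005, -1.0]]
force: [-0.2, 0.1, -0.2]
finger_gap: 0.0002
grasp_force: 0.0
(array([ 0.61162621, -0.065092  ]), 27.3780574798584, (0.0608895905315876, 0.054817914962768555), array([ 0.71374524, -0.01220813]), array([ 0.50950718, -0.11797587]), np.float64(0.026770880141616882))
```

View pics/a1.png

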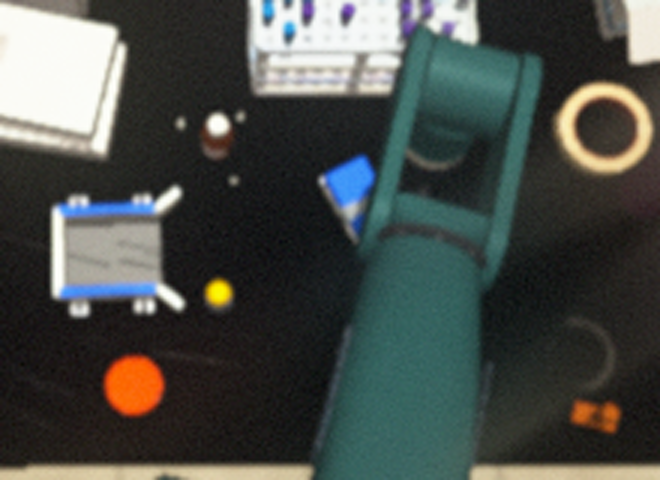

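View pics/s1.png

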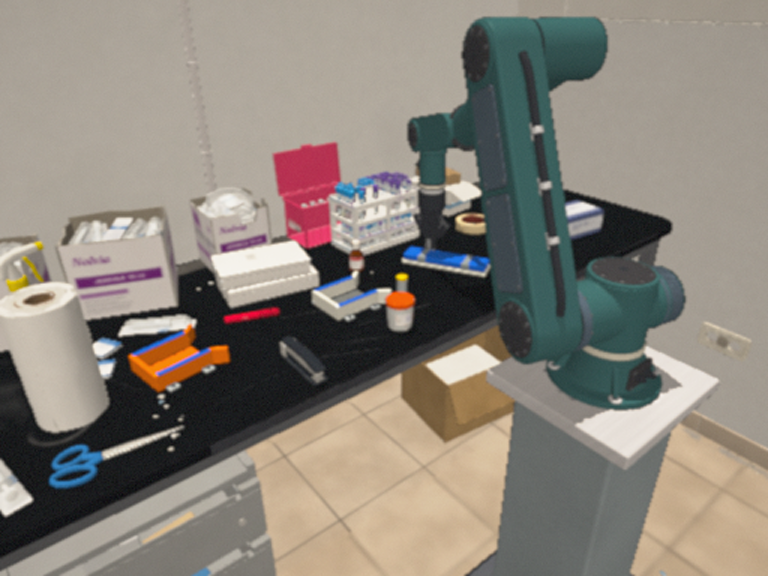

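The top view shows the arm hiding most of the board: the far end shows at (350,185), and the reagent at (217,130) is untouched. The scene view shows the board at (445,260), flat, with the finger beside it. I'll combine both cameras to track the board.

```bash
cat >> h.py <<'E'
def pts(p):
    C=cloud(p); hsv=cv2.cvtColor(p["image"],cv2.COLOR_RGB2HSV)
    m=(C[...,2]>.016)&(C[...,2]<.036)&(C[...,0]>.25)&(C[...,0]<.8)&(C[...,1]>-.4)&(C[...,1]<.26)
    blue=((hsv[...,0]>95)&(hsv[...,0]<125)&(hsv[...,1]>120)&(hsv[...,2]>60)&m).astype(np.uint8)
    return C[cv2.morphologyEx(blue,cv2.MORPH_OPEN,np.ones((3,3)))>0]
def both():
    from scipy.optimize import minimize
    P=[pts(vision.read_camera(n)) for n in ("top","scene")]
    Q=np.vstack(P)[:,:2]
    # drop bay's strips
    b=(Q-[.5385,.16]); Q=Q[~((b[:,1]>-.005)&(abs(b[:,0]+.03*b[:,1])>.04))]
    # rectangle with known size: best-fit seeing points inside & bounding tight
    best=None
    for a0 in np.radians(np.arange(0,180,1.)):
        e=np.array([np.cos(a0),np.sin(a0)]); n=np.array([-e[1],e[0]])
        u=np.percentile(Q@e,[.7,99.3]); v=np.percentile(Q@n,[.7,99.3])
        c=(abs(u[1]-u[0]-.226)+2*abs(v[1]-v[0]-.055))
        if best is None or c<best[0]: best=(c,a0,u,v,e,n)
    c,a,u,v,e,n=best
    ctr=e*u.mean()+n*v.mean(); s=1 if e[1]>=0 else -1
    print("c",ctr.round(4),"deg",round(np.degrees(a)),"size",(u[1]-u[0]).round(3),(v[1]-v[0]).round(3),"A",(ctr+s*.115*e).round(3),"B",(ctr-s*.115*e).round(3),"n",[len(x) for x in P])
    s=observe(); print("tcp",s["ee_pos"].round(4),"t",round(s["t"],2),"f",s["force"].round(1))
E
python3 -c "
from h import *
both()"
```

```text
c [ 0.5412 -0.1016] deg 28 size 0.219 0.055 A [ 0.643 -0.048] B [ 0.44  -0.156] n [214, 367]
tcp [ 0.6257 -0.1254  0.0112] t 3.7 f [ 0.1  0.3 -0.4]
```

```bash
python3 -m creep '[[0.008,0,0,0,0,0,1],[0.016,0,0,0,0,0,1],[0.024,0.002,0,0,0,0,1],[0.026,0.007,0,0,0,0,1],[0.026,0.012,0,0,0,0,1]]'
python3 -m creep '[[-0.001,0.006,0,0,0,0,1],[-0.002,0.012,0,0,0,0,1],[-0.004,0.018,0,0,0,0,1],[-0.006,0.024,0,0,0,0,1],[-0.008,0.03,0,0,0,0,1]]'
python3 -m creep '[[-0.002,0.006,0,0,0,0,1],[-0.004,0.012,0,0,0,0,1],[-0.006,0.018,0,0,0,0,1],[-0.009,0.024,0,0,0,0,1],[-0.012,0.03,0,0,0,0,1]]'
python3 -c "
from h import *
both()"
```

```text
t: 4.12
ee_pos: [0.6528, -0.1131, 0.0115]
tcp_rot: [[-0.03, 1.0, 0.001], [1.0, 0.03, 0.0], [0.0, 0.001, -1.0]]
force: [0.4, -0.3, 0.0]
finger_gap: 0.0003
grasp_force: 0.0
t: 4.53
ee_pos: [0.6433, -0.083, 0.0115]
tcp_rot: [[-0.03, 1.0, 0.0], [1.0, 0.03, -0.0], [-0.0, 0.0, -1.0]]
force: [-0.6, -0.6, -1.1]
finger_gap: 0.0002
grasp_force: 0.5
t: 4.95
ee_pos: [0.6315, -0.053, 0.0115]
tcp_rot: [[-0.03, 1.0, 0.0], [1.0, 0.03, -0.0], [-0.0, 0.0, -1.0]]
force: [0.6, -1.3, -0.4]
finger_gap: 0.0005
grasp_force: 0.4
c [ 0.5318 -0.0883] deg 46 size 0.224 0.056 A [ 0.612 -0.006] B [ 0.452 -0.171] n [222, 369]
tcp [ 0.6311 -0.0522  0.0114] t 5.05 f [-1.2  1.2 -0.1]
```

```bash
python3 -m creep '[[-0.003,0.006,0,0,0,0,1],[-0.006,0.012,0,0,0,0,1],[-0.01,0.017,0,0,0,0,1],[-0.014,0.022,0,0,0,0,1],[-0.018,0.027,0,0,0,0,1]]'
python3 -m creep '[[0.005,-0.005,0,0,0,0,1],[0.01,-0.01,0.02,0,0,0,1],[0.01,-0.01,0.05,0,0,0,1],[0.01,-0.01,0.08,0,0,0,1],[0.01,-0.01,0.08,0,0,0,1]]'
python3 -c "
from h import *
both()"
```

```text
t: 5.47
ee_pos: [0.6134, -0.0261, 0.0115]
tcp_rot: [[-0.03, 1.0, 0.0], [1.0, 0.03, -0.0], [-0.0, 0.0, -1.0]]
force: [0.6, -0.9, 0.4]
finger_gap: 0.0005
grasp_force: 0.5
t: 5.88
ee_pos: [0.6282, -0.0375, 0.0995]
tcp_rot: [[-0.03, 0.999, 0.013], [1.0, 0.03, -0.002], [-0.002, 0.013, -1.0]]
force: [1.3, -1.1, 1.5]
finger_gap: 0.0001
grasp_force: 0.0
c [ 0.5249 -0.0785] deg 59 size 0.223 0.055 A [0.584 0.02 ] B [ 0.466 -0.177] n [233, 366]
tcp [ 0.6252 -0.037   0.0938] t 5.98 f [-0.3  0.   0. ]
```

```bash
python3 -m creep '[[-0.03,-0.014,0,0,0,0,1],[-0.06,-0.028,0,0,0,0,1],[-0.09,-0.042,0,0,0,0,1],[-0.12,-0.056,0,0,0,0,1],[-0.15,-0.07,0,0,0,0,1]]'
python3 -m creep '[[-0.02,-0.01,0,0,0,0,1],[-0.04,-0.02,0,0,0,0,1],[-0.048,-0.025,-0.02,0,0,0,1],[-0.048,-0.025,-0.04,0,0,0,1],[-0.048,-0.025,-0.04,0,0,0,1]]'
python3 -m creep '[[0,0,0,0,0,0,1]]'
```

```text
t: 6.4
ee_pos: [0.4711, -0.1066, 0.0893]
tcp_rot: [[-0.03, 1.0, -0.004], [1.0, 0.03, 0.001], [0.001, -0.004, -1.0]]
force: [0.0, -0.7, 0.4]
finger_gap: -0.0
grasp_force: 0.0
t: 6.82
ee_pos: [0.4212, -0.1302, 0.0463]
tcp_rot: [[-0.029, 1.0, -0.01], [1.0, 0.029, 0.005], [0.005, -0.01, -1.0]]
force: [-1.2, 0.2, -0.8]
finger_gap: -0.0004
grasp_force: 0.0
t: 6.9
ee_pos: [0.4239, -0.1309, 0.0494]
tcp_rot: [[-0.03, 1.0, -0.005], [1.0, 0.03, 0.002], [0.003, -0.005, -1.0]]
force: [0.7, -0.4, 0.5]
finger_gap: -0.0001
grasp_force: 0.0
```

Down 38 mm to z≈0.011, then push the near end toward +x.

```bash
python3 -m creep '[[0,-0.002,-0.015,0,0,0,1],[0,-0.004,-0.03,0,0,0,1],[0,-0.005,-0.038,0,0,0,1],[0,-0.005,-0.038,0,0,0,1]]'
python3 -m creep '[[0.005,-0.003,0,0,0,0,1],[0.01,-0.006,0,0,0,0,1],[0.015,-0.009,0,0,0,0,1],[0.02,-0.011,0,0,0,0,1],[0.025,-0.014,0,0,0,0,1]]'
python3 -m creep '[[0.006,-0.003,0,0,0,0,1],[0.012,-0.006,0,0,0,0,1],[0.018,-0.009,0,0,0,0,1],[0.024,-0.011,0,0,0,0,1],[0.03,-0.013,0,0,0,0,1]]'
python3 -c "
from h import *
both()"
```

```text
t: 7.23
ee_pos: [0.4249, -0.136, 0.0121]
tcp_rot: [[-0.03, 1.0, -0.003], [1.0, 0.03, 0.002], [0.002, -0.003, -1.0]]
force: [-0.4, 0.1, -0.7]
finger_gap: 0.0
grasp_force: 0.0
t: 7.65
ee_pos: [0.4515, -0.151, 0.014]
tcp_rot: [[-0.03, 1.0, 0.0], [1.0, 0.03, -0.0], [-0.0, 0.0, -1.0]]
force: [-1.7, -0.5, 1.1]
finger_gap: -0.0002
grasp_force: 0.9
t: 8.07
ee_pos: [0.4814, -0.164, 0.0135]
tcp_rot: [[-0.03, 1.0, 0.0], [1.0, 0.03, -0.0], [-0.0, 0.0, -1.0]]
force: [-1.5, -1.0, 1.8]
finger_gap: -0.0001
grasp_force: 0.8
c [ 0.5475 -0.0717] deg 78 size 0.208 0.055 A [0.571 0.041] B [ 0.524 -0.184] n [655, 338]
tcp [ 0.4821 -0.164   0.0136] t 8.17 f [-0.1 -0.3  0. ]
```

```bash
python3 -m creep '[[0.005,-0.001,0,0,0,0,1],[0.01,-0.002,0,0,0,0,1],[0.014,-0.002,0,0,0,0,1],[0.017,-0.002,0,0,0,0,1],[0.017,-0.002,0,0,0,0,1]]'
python3 -m creep '[[-0.008,0,0,0,0,0,1],[-0.014,0,0.02,0,0,0,1],[-0.014,0,0.05,0,0,0,1],[-0.014,0.03,0.07,0,0,0,1],[0.01,0.06,0.07,0,0,0,1]]'
python3 -m creep '[[0.025,0.02,0,0,0,0,1],[0.05,0.04,0,0,0,0,1],[0.075,0.06,0,0,0,0,1],[0.1,0.08,0,0,0,0,1],[0.13,0.1,0,0,0,0,1]]'
python3 -c "
from h import *
both()"
```

```text
t: 8.58
ee_pos: [0.4985, -0.1655, 0.0134]
tcp_rot: [[-0.03, 1.0, 0.001], [1.0, 0.03, -0.0], [-0.0, 0.001, -1.0]]
force: [0.6, -0.7, -0.0]
finger_gap: -0.0002
grasp_force: 0.0
t: 9.0
ee_pos: [0.508, -0.1071, 0.089]
tcp_rot: [[-0.026, 1.0, 0.007], [1.0, 0.026, -0.003], [-0.003, 0.007, -1.0]]
force: [1.8, -0.9, 0.8]
finger_gap: 0.0001
grasp_force: 0.0
t: 9.42
ee_pos: [0.6377, -0.0044, 0.0836]
tcp_rot: [[-0.03, 1.0, -0.0], [1.0, 0.03, 0.0], [0.0, -0.0, -1.0]]
force: [-0.2, 0.0, 0.8]
finger_gap: -0.0001
grasp_force: 0.0
c [ 0.5523 -0.0774] deg 81 size 0.226 0.055 A [0.57  0.036] B [ 0.534 -0.191] n [276, 350]
tcp [ 0.6402 -0.0023  0.0824] t 9.52 f [-0.8  0.1 -0.5]
```

```bash
python3 -m creep '[[0,0.005,-0.025,0,0,0,1],[0,0.005,-0.05,0,0,0,1],[0,0.005,-0.065,0,0,0,1],[0,0.005,-0.07,0,0,0,1],[0,0.005,-0.07,0,0,0,1]]'
python3 -m creep '[[-0.007,0,0,0,0,0,1],[-0.014,0,0,0,0,0,1],[-0.02,0,0,0,0,0,1],[-0.025,0,0,0,0,0,1],[-0.03,0,0,0,0,0,1]]'
python3 -m creep '[[-0.005,0,0,0,0,0,1],[-0.01,0,0,0,0,0,1],[-0.015,0,0,0,0,0,1],[-0.02,0,0,0,0,0,1],[-0.02,0,0,0,0,0,1]]'
python3 -c "
from h import *
both()"
```

```text
t: 9.93
ee_pos: [0.6356, -0.0008, 0.0114]
tcp_rot: [[-0.03, 1.0, -0.004], [1.0, 0.03, 0.0], [0.0, -0.004, -1.0]]
force: [0.1, 0.1, -0.4]
finger_gap: 0.0002
grasp_force: 0.0
t: 10.35
ee_pos: [0.6077, -0.0006, 0.0146]
tcp_rot: [[-0.03, 1.0, 0.002], [1.0, 0.03, -0.0], [-0.0, 0.002, -1.0]]
force: [2.5, 0.6, 1.3]
finger_gap: 0.0001
grasp_force: 0.7
t: 10.77
ee_pos: [0.5866, -0.0006, 0.0134]
tcp_rot: [[-0.03, 1.0, -0.001], [1.0, 0.03, -0.0], [-0.0, -0.001, -1.0]]
force: [0.6, -0.2, 0.2]
finger_gap: 0.0004
grasp_force: 0.0
c [ 0.5419 -0.0811] deg 88 size 0.226 0.055 A [0.546 0.034] B [ 0.538 -0.196] n [480, 350]
tcp [ 0.5869 -0.0007  0.013 ] t 10.87 f [-1.1  0.1 -0.5]
```

```bash
python3 -m creep '[[0.008,0,0,0,0,0,1],[0.014,0,0.02,0,0,0,1],[0.014,0,0.05,0,0,0,1],[0.0,-0.03,0.06,0,0,0,1],[-0.02,-0.06,0.06,0,0,0,1]]'
python3 -m creep '[[-0.02,-0.02,0,0,0,0,1],[-0.04,-0.04,0,0,0,0,1],[-0.06,-0.06,0,0,0,0,1],[-0.08,-0.08,0,0,0,0,1],[-0.094,-0.1,0,0,0,0,1]]'
python3 -m creep '[[0,0,0,0,0,0,1],[0,0,-0.02,0,0,0,1],[0,0,-0.04,0,0,0,1],[0,0,-0.055,0,0,0,1],[0,0,-0.058,0,0,0,1]]'
python3 -m creep '[[0,0,0,0,0,0,1]]'
```

```text
t: 11.28
ee_pos: [0.5719, -0.0609, 0.0776]
tcp_rot: [[-0.034, 0.999, 0.009], [0.999, 0.034, -0.002], [-0.002, 0.009, -1.0]]
force: [-0.3, -1.1, 0.6]
finger_gap: -0.0001
grasp_force: 0.0
t: 11.7
ee_pos: [0.4723, -0.1615, 0.0731]
tcp_rot: [[-0.03, 1.0, -0.001], [1.0, 0.03, 0.0], [0.0, -0.001, -1.0]]
force: [-0.0, -0.7, -0.6]
finger_gap: 0.0002
grasp_force: 0.0
t: 12.12
ee_pos: [0.4721, -0.1595, 0.0122]
tcp_rot: [[-0.03, 1.0, -0.005], [1.0, 0.03, 0.003], [0.003, -0.005, -1.0]]
force: [0.3, 0.2, -1.4]
finger_gap: -0.0002
grasp_force: 0.0
t: 12.2
ee_pos: [0.4732, -0.1599, 0.014]
tcp_rot: [[-0.03, 1.0, -0.003], [1.0, 0.03, 0.002], [0.002, -0.003, -1.0]]
force: [0.3, 0.3, 0.7]
finger_gap: 0.0001
grasp_force: 0.0
```

```bash
python3 -m creep '[[0.008,0,0,0,0,0,1],[0.016,0,0,0,0,0,1],[0.023,0,0,0,0,0,1],[0.028,0,0,0,0,0,1],[0.033,0,0,0,0,0,1]]'
python3 -m creep '[[0,0,0,0,0,0,1],[-0.01,0,0,0,0,0,1],[-0.014,0,0.025,0,0,0,0.3],[-0.014,-0.03,0.05,0,0,0,0.3],[-0.014,-0.06,0.05,0,0,0,0.3]]'
python3 -m creep '[[0.01,-0.01,0,0,0,0,0.3],[0.025,-0.025,0,0,0,0,0.3],[0.05,-0.035,0,0,0,0,0.3],[0.055,-0.035,0,0,0,0,0.3]]'
python3 -c "
from h import *
both(); print(observe()['finger_gap'],observe()['tcp_rot'])"
```

```text
t: 12.62
ee_pos: [0.5074, -0.1612, 0.0166]
tcp_rot: [[-0.03, 1.0, -0.0], [1.0, 0.03, -0.002], [-0.002, -0.0, -1.0]]
force: [-5.1, -0.7, 5.6]
finger_gap: -0.0003
grasp_force: 3.1
t: 13.03
ee_pos: [0.4948, -0.2213, 0.0705]
tcp_rot: [[-0.033, 0.999, 0.008], [0.999, 0.033, -0.004], [-0.004, 0.008, -1.0]]
force: [2.0, 0.6, 1.0]
finger_gap: 0.0303
grasp_force: 0.0
t: 13.37
ee_pos: [0.5494, -0.2575, 0.0652]
tcp_rot: [[-0.028, 1.0, 0.003], [1.0, 0.028, -0.001], [-0.001, 0.003, -1.0]]
force: [-0.0, 0.5, 0.1]
finger_gap: 0.0299
grasp_force: 0.0
c [ 0.5467 -0.08  ] deg 91 size 0.223 0.056 A [0.545 0.035] B [ 0.549 -0.195] n [832, 341]
tcp [ 0.5477 -0.2555  0.0648] t 13.47 f [-0.9  0.6 -0.1]
0.029849587744891475 [[-2.99477367e-02  9.99551317e-01 -5.45158768e-04]
 [ 9.99551020e-01  2.99482342e-02  9.28520589e-04]
 [ 9.44430520e-04 -5.17106913e-04 -9.99999420e-01]]
```

```bash
python3 -m creep '[[0,0,-0.02,0,0,0,0.3],[0,0,-0.04,0,0,0,0.3],[0,0,-0.055,0,0,0,0.3],[0,0,-0.055,0,0,0,0.3],[0,0.01,-0.055,0,0,0,0.3]]'
python3 -m creep '[[0,0.01,0,0,0,0,0.3],[0,0.02,0,0,0,0,0.3],[-0.001,0.028,0,0,0,0,0.3],[-0.001,0.034,0,0,0,0,0.3],[-0.001,0.04,0,0,0,0,0.3]]'
python3 -m creep '[[0,0.006,0,0,0,0,0.3],[0,0.012,0,0,0,0,0.3],[-0.001,0.018,0,0,0,0,0.3],[-0.001,0.024,0,0,0,0,0.3],[-0.001,0.03,0,0,0,0,0.3]]'
python3 -m creep '[[0,0.006,0,0,0,0,0.3],[0,0.012,0,0,0,0,0.3],[-0.001,0.018,0,0,0,0,0.3],[-0.001,0.024,0,0,0,0,0.3],[-0.001,0.03,0,0,0,0,0.3]]'
python3 -c "
from h import *
both()"
```

```text
t: 13.88
ee_pos: [0.546, -0.2456, 0.0095]
tcp_rot: [[-0.029, 1.0, -0.002], [1.0, 0.029, 0.001], [0.001, -0.002, -1.0]]
force: [0.4, 0.1, 2.0]
finger_gap: 0.0295
grasp_force: 0.0
t: 14.3
ee_pos: [0.5472, -0.2054, 0.0115]
tcp_rot: [[-0.031, 1.0, 0.002], [1.0, 0.031, -0.003], [-0.003, 0.001, -1.0]]
force: [0.0, -1.8, 1.2]
finger_gap: 0.03
grasp_force: 1.3
t: 14.72
ee_pos: [0.546, -0.1755, 0.0108]
tcp_rot: [[-0.03, 1.0, 0.001], [1.0, 0.03, -0.001], [-0.001, 0.001, -1.0]]
force: [0.3, -2.4, 1.6]
finger_gap: 0.03
grasp_force: 1.6
t: 15.13
ee_pos: [0.5445, -0.145, 0.0103]
tcp_rot: [[-0.03, 1.0, -0.0], [1.0, 0.03, -0.0], [-0.0, -0.0, -1.0]]
force: [-0.1, -3.7, 2.4]
finger_gap: 0.0299
grasp_force: 1.6
c [ 0.5456 -0.0136] deg 90 size 0.219 0.056 A [0.546 0.101] B [ 0.546 -0.129] n [808, 348]
tcp [ 0.5442 -0.1437  0.0099] t 15.23 f [-0.6 -0.4  0.1]
```

```bash
python3 -m creep '[[0.001,0.006,0,0,0,0,0.3],[0.001,0.012,0,0,0,0,0.3],[0.001,0.018,0,0,0,0,0.3],[0.001,0.024,0,0,0,0,0.3],[0.001,0.03,0,0,0,0,0.3]]'
python3 -m creep '[[0,0.006,0,0,0,0,0.3],[0,0.012,0,0,0,0,0.3],[-0.001,0.018,0,0,0,0,0.3],[-0.001,0.024,0,0,0,0,0.3],[-0.001,0.03,0,0,0,0,0.3]]'
python3 -c "
from h import *
both()"
```

```text
t: 15.65
ee_pos: [0.5453, -0.1146, 0.0099]
tcp_rot: [[-0.03, 1.0, -0.001], [1.0, 0.03, 0.001], [0.001, -0.001, -1.0]]
force: [0.1, -2.5, -1.8]
finger_gap: 0.03
grasp_force: 0.8
t: 16.07
ee_pos: [0.5446, -0.085, 0.0104]
tcp_rot: [[-0.03, 1.0, -0.0], [1.0, 0.03, 0.0], [0.0, -0.0, -1.0]]
force: [-0.0, -1.6, -1.6]
finger_gap: 0.03
grasp_force: 0.8
c [0.5456 0.0468] deg 93 size 0.221 0.055 A [0.54  0.162] B [ 0.552 -0.068] n [767, 362]
tcp [ 0.5447 -0.0842  0.0105] t 16.17 f [ 0.3  0.4 -0.3]
```

```bash
python3 -m creep '[[0,0.006,0,0,0,0,0.3],[0,0.012,0,0,0,0,0.3],[-0.001,0.018,0,0,0,0,0.3],[-0.001,0.024,0,0,0,0,0.3],[-0.001,0.03,0,0,0,0,0.3]]'
python3 -m creep '[[0,0.006,0,0,0,0,0.3],[0,0.012,0,0,0,0,0.3],[-0.001,0.018,0,0,0,0,0.3],[-0.001,0.024,0,0,0,0,0.3],[-0.001,0.03,0,0,0,0,0.3]]'
python3 -m creep '[[0,0.006,0,0,0,0,0.3],[0,0.012,0,0,0,0,0.3],[-0.001,0.018,0,0,0,0,0.3],[-0.001,0.024,0,0,0,0,0.3],[-0.001,0.03,0,0,0,0,0.3]]'
python3 -c "
from h import *
both()
save(vision.read_camera('top'),'a2.png',(180,130,380,260),4)"
```

```text
t: 16.58
ee_pos: [0.5438, -0.0552, 0.0107]
tcp_rot: [[-0.03, 1.0, 0.0], [1.0, 0.03, -0.0], [-0.0, 0.0, -1.0]]
force: [-0.3, -3.1, 0.5]
finger_gap: 0.0295
grasp_force: 1.2
t: 17.0
ee_pos: [0.5428, -0.0251, 0.0106]
tcp_rot: [[-0.03, 1.0, 0.0], [1.0, 0.03, -0.0], [-0.0, 0.0, -1.0]]
force: [0.2, -1.8, 0.8]
finger_gap: 0.0301
grasp_force: 1.4
t: 17.42
ee_pos: [0.5417, 0.0049, 0.0106]
tcp_rot: [[-0.03, 1.0, 0.0], [1.0, 0.03, -0.0], [-0.0, 0.0, -1.0]]
force: [-1.1, -3.7, 2.3]
finger_gap: 0.0297
grasp_force: 1.6
c [0.5418 0.1347] deg 90 size 0.223 0.055 A [0.542 0.25 ] B [0.542 0.02 ] n [691, 375]
tcp [0.5414 0.006  0.0102] t 17.52 f [-0.3  0.7  0.9]
```

View pics/a2.png

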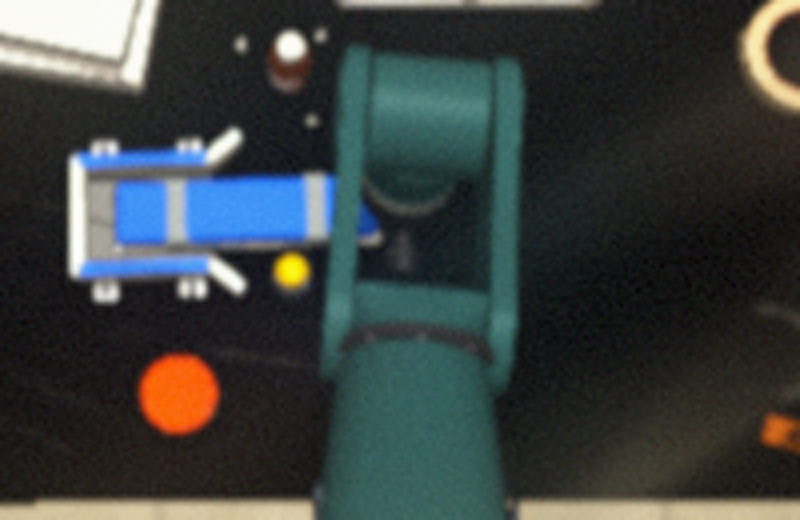

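The view shows the board between the walls, its leading end at (115,210) and the back wall at (88,215), leaving about 20 mm. I push 15 mm, then step in gently while watching the force.

```bash
python3 -m creep '[[0,0.004,0,0,0,0,0.3],[0,0.008,0,0,0,0,0.3],[0,0.011,0,0,0,0,0.3],[0,0.013,0,0,0,0,0.3],[0,0.015,0,0,0,0,0.3]]'
python3 -m creep '[[0,0.001,0,0,0,0,0.3],[0,0.002,0,0,0,0,0.3]]'
python3 -c "
from h import *
both()
save(vision.read_camera('top'),'a3.png',(190,150,290,225),8)"
```

```text
t: 17.98
ee_pos: [0.5413, 0.0197, 0.01]
tcp_rot: [[-0.03, 1.0, -0.001], [1.0, 0.03, 0.0], [0.0, -0.001, -1.0]]
force: [-0.1, -1.3, -0.5]
finger_gap: 0.0298
grasp_force: 0.8
t: 18.15
ee_pos: [0.5415, 0.0215, 0.0102]
tcp_rot: [[-0.03, 1.0, -0.0], [1.0, 0.03, -0.0], [-0.0, -0.0, -1.0]]
force: [0.1, -1.8, -1.3]
finger_gap: 0.0299
grasp_force: 0.8
c [0.5412 0.1486] deg 91 size 0.216 0.055 A [0.539 0.264] B [0.543 0.034] n [702, 334]
tcp [0.5416 0.0217 0.0104] t 18.25 f [ 0.1 -0.5 -0.1]
```

View pics/a3.png

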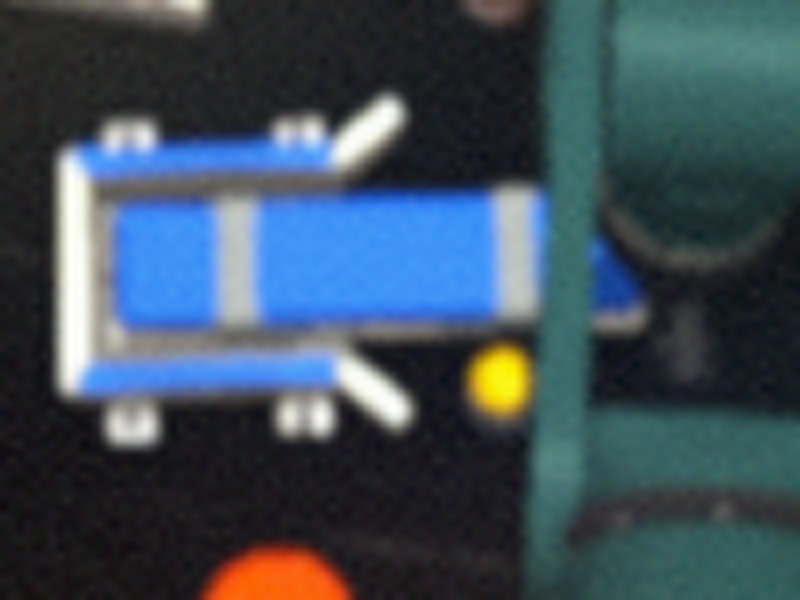

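The leading edge is at (112,265) and the wall face at (95,265), so 5–7 mm are left. I nudge in 1 mm steps until the force rises.

```bash
python3 -m creep '[[0,0.001,0,0,0,0,0.3],[0,0.002,0,0,0,0,0.3],[0,0.003,0,0,0,0,0.3]]' | grep -E "ee|force"
python3 -m creep '[[0,0.001,0,0,0,0,0.3],[0,0.0015,0,0,0,0,0.3]]'| grep -E "ee|force"
```

```text
ee_pos: [0.5418, 0.0243, 0.0105]
force: [-0.3, -0.9, -0.4]
grasp_force: 0.9
ee_pos: [0.5418, 0.026, 0.0105]
force: [0.4, -3.8, -0.1]
grasp_force: 1.0
```

```bash
python3 -m creep '[[0,0.001,0,0,0,0,0.3]]'| grep -E "ee|force"
python3 -m creep '[[0,0.001,0,0,0,0,0.3]]'| grep -E "ee|force"; python3 -c "
from h import *
both()"
```

```text
ee_pos: [0.5418, 0.0269, 0.0105]
force: [0.5, -3.0, -1.0]
grasp_force: 1.0
ee_pos: [0.5418, 0.0279, 0.0106]
force: [1.1, -1.6, -0.2]
grasp_force: 1.0
c [0.5415 0.1529] deg 90 size 0.211 0.054 A [0.542 0.268] B [0.542 0.038] n [684, 324]
tcp [0.5418 0.0281 0.0105] t 18.98 f [-0.2 -1.  -0.2]
```

```bash
python3 -m creep '[[0,0.001,0,0,0,0,0.3]]'| grep -E "ee|force"
python3 -m creep '[[0,0.0008,0,0,0,0,0.3]]'| grep -E "ee|force"
```

```text
ee_pos: [0.5418, 0.0288, 0.0105]
force: [0.5, -2.6, 0.4]
grasp_force: 1.1
ee_pos: [0.5418, 0.0297, 0.0105]
force: [0.1, -2.5, 0.3]
grasp_force: 1.1
```

Still no wall contact, so I take a few more single steps.

```bash
python3 -m creep '[[0,0.001,0,0,0,0,0.3]]'| grep -E "ee|force"
python3 -m creep '[[0,0.001,0,0,0,0,0.3]]'| grep -E "ee|force"
```

```text
ee_pos: [0.5418, 0.03, 0.0105]
force: [0.0, -6.1, 0.6]
grasp_force: 3.1
ee_pos: [0.5418, 0.0301, 0.0106]
force: [-0.4, -8.2, 0.4]
grasp_force: 4.5
```

```bash
python3 -m creep '[[0,-0.008,0,0,0,0,0.3],[0,-0.02,0,0,0,0,0.3],[0,-0.04,0.01,0,0,0,0.3],[0,-0.06,0.04,0,0,0,0.3],[0,-0.08,0.06,0,0,0,0.3]]'| grep -E "ee|force"
python3 -m creep '[[0,-0.03,0.03,0,0,0,0.3],[0,-0.06,0.06,0,0,0,0.3],[0,-0.09,0.08,0,0,0,0.3],[0,-0.12,0.08,0,0,0,0.3],[0,-0.14,0.08,0,0,0,0.3]]'| grep -E "ee|force"
python3 -c "
from h import *
both()
save(vision.read_camera('top'),'a4.png',(190,130,290,205),8)"
```

```text
ee_pos: [0.5415, -0.0491, 0.0713]
force: [1.8, 0.3, 0.0]
grasp_force: 0.0
ee_pos: [0.5426, -0.1918, 0.1533]
force: [1.1, 1.0, -0.1]
grasp_force: 0.0
c [0.5407 0.1537] deg 96 size 0.213 0.064 A [0.529 0.268] B [0.553 0.039] n [802, 329]
tcp [ 0.5415 -0.1919  0.1508] t 20.25 f [ 1.   1.2 -0.8]
```

View pics/a4.png

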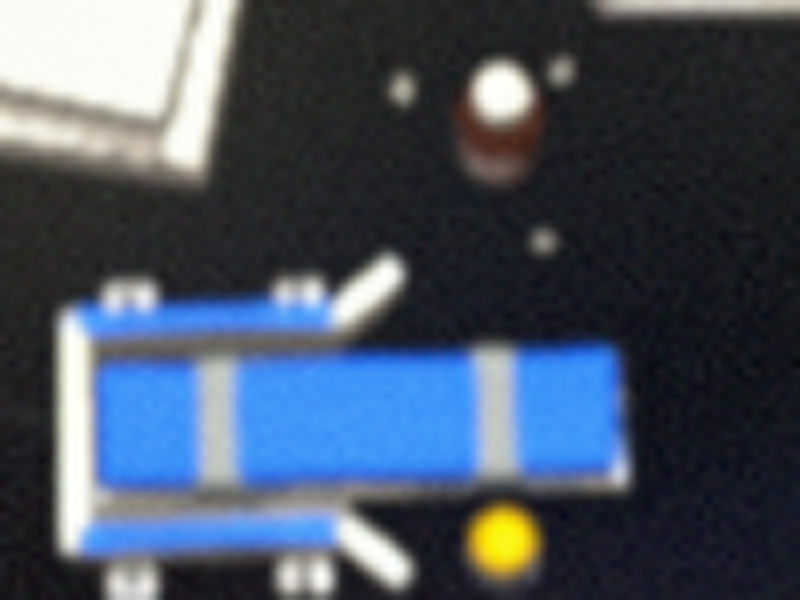

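The board's end meets the back wall at (97,420), and it lies parallel to the walls, clear of the post at (503,540). The 96° fit is most likely polluted by the bay's blue strips, because the picture shows the board aligned. The contact force rose to 8 N at the wall, and the arm is clear.

```bash
python3 -c "
from station import manip
print(manip.sign_off())"
```

```text
the job is handed in; nothing more can be done
None
```

The board is parked in the white bay, lengthways with its end against the back wall. I handed the job in at about 20 s of the 67 s allowed, with the arm clear; the sign-off call returned no verdict.

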